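# Gap gauge from keeper hook into the contact gap

### The arm

A 7-joint arm with a two-finger parallel gripper is mounted at the origin on the work surface. World frame = base frame: x ahead of the robot, y to its left, z up, the work surface at z = 0. Lengths are in m, angles in rad, forces in N, time in s.
With the tool pointing down it reaches from about 0.425 to 0.875 m from the base axis. Payload 9.9 kg.
Tool frame: the origin (TCP) lies at the very end of the fingers, on their centre line; the grasp point (between the pads) lies behind it (arm.grasp_offset is the z of the grasp point in the tool frame, in m); z points along the fingers, y is the line along which they close (so a half turn about z gives the same grasp; the last joint's range is limited). The gripper opens to 85 mm and grips with 20 to 120 N. Pads are 22 mm wide; open, the fingers measure 114 mm over their backs; the gripper's body (76 mm by 85 mm) begins 54 mm behind the grasp point. The pads swing forward as they close: fully open they stand 13 mm farther back than shut.
Start: joints at [-1.323, 0.576, 0.025, 1.437, -0.015, 1.129, -0.057], TCP at [0.22, 0.638, 0.231] pointing down, gripper open.
Joint ranges: [-2.76, 2.76], [-0.34, 2.15], [-1.52, 1.57], [0.19, 2.46], [-1.09, 4.23], [0.17, 1.99], [-2.82, 2.82]. Speed limits (rad/s): [2.22, 2.22, 3.01, 3.01, 3.14, 3.14, 3.14].

### API

Orientations are given as a 3x3 rotation matrix whose columns are the frame's x, y, z axes.
In Python, from rig import arm, kinematics, telemetry, eyes, boxes_of, silhouettes, place_of gives the robot as it stands. Calls block until the motion is done:
- arm.move_to(position, orientation): joint-space move of the TCP to a pose.
- arm.move_straight(position, speed=0.15, rot=None): straight line of the TCP; rot=None keeps the orientation; speed is the mean speed in m/s.
- arm.movej(angles): joint-space move.
- arm.grip(opening): opening from 0.0 (shut) to 1.0 (fully open); the grip force is fixed at half the most; returns when the fingers have stopped.
- arm.dwell(seconds).
- kinematics.solve_ik(position, orientation): joint angles nearest the present ones, or None.
- telemetry.observe(): the state.
- eyes.capture(name): name is "scene" or "top" or "wrist"; returns the picture (480x640x3 uint8, red, green, blue); there is no depth.
- eyes.get_calibration(name): a dict with "fx", "fy", "cx", "cy" (pixels), "extrinsics" (4x4, takes a point from world to camera coordinates). Camera axes: x right, y up, looking along -z (the intrinsics and any distortion apply to the point x, -y, -z); pixel columns grow to the right and rows downward; lengths in m; the calibration is good to about 2 mm. The wrist camera is an equidistant fisheye: a pixel r from the principal point sees the ray r / f radians off the axis. A picture is of the moment at which its call begins: read the wrist's pose just before it. get_calibration takes no time and is no camera call; for the wrist camera it gives the pose at the moment of the call.
A pose or a line that the arm cannot do raises arm.Unreachable and nothing moves.
- arm.sign_off(): hands the job in; it is judged then, once.
Trained networks look in the newest picture that a camera, given by its name, has taken for a name from the list of things; names that differ only in an ending like _2 or _b are one class to them, and where a whole thing is asked for, a point or a joint stands for the part that bears it (a point fixed in the world has none). Each returns a list of dicts, best first, with "confidence" (0 to 1); they miss things now and then, are a little off and sometimes report something else, mostly with a low value. They report only what shows in the picture. A call takes as long as a camera call. They do not tell look-alikes from the thing itself.
- boxes_of(camera, query): "location" ([x, y, z] in m, in world coordinates, good to about 4 mm: the middle of the surface that is visible of it).
- silhouettes(camera, query): "pixels" (480x640 bool, what is visible of it).
- place_of(camera, query): "location" ([x, y, z] in m, in world coordinates, good to about 4 mm: a listed point, or the origin of a listed thing).
The state is a dict: "clock": time; "q": joint angles; "joint_velocities": joint speeds; "joint_efforts": joint torques, N m; "tool_pos": TCP position; "ee_rot": TCP orientation; "contact_force": force on the tool from outside, world axes, zero at the start; "torque": the same for the moment, N m; "finger_gap": opening from 0.0 (shut) to 1.0 (fully open); "grasp_force": force on a finger pad.
Only numpy, scipy, OpenCV 4.12 (cv2) and the standard library are available. Lean on these libraries where they do the work, as an engineer would, in place of code of your own. Each camera call takes 0.05 s, during which the arm holds its last target. There are 200 camera calls.

### The job

Take the gauge with the single straight blade off its hook: hold it by its black grip, push its wire bail back against the hook's sprung keeper so that the keeper swings open, lift the bail out over the hook's tip and draw it clear. Then stand the gauge upright with its blade fully home in the narrower of the two gaps of the contact block, its grip resting on the block, and let go. Leave the fork gauge hanging and everything else where it is.

Things in the scene. Friction and masses are not known exactly. Their poses are not given: they have to be found in the camera images.
- gauge: Gap gauge to be moved, 0.2 kg, 253 mm long, alike from front and back, hanging upright on stand_a with its x about along the stand's x. Origin: centre of its black grip block, 20 (x) x 30 (y) x 64 (z) mm, z up. Grip the block across y; the hook overhangs it, so come from the robot's side with the tool tilted about 40 degrees.
- gauge_bail (a point): Centre of the horizontal top wire of the gauge's bail, 162 mm above the gauge's origin. Bail: 8 mm wire in the gauge's y-z plane, centre lines 50 mm wide at the top, narrowing to 20 mm in the last 45 mm above the grip.
- gauge_tip (a point): Lower end of the gauge's steel blade, 87 mm below the gauge's origin, 55 mm below the grip's underside. Blade 24 mm wide (y), 5 mm thick (x); its last 8 mm is 20 x 3 mm.
- stand_a: Fixed hook stand that holds the gauge. Origin on the table below the hook's pocket; x points from the pocket to the post (away from the robot), z up. Post 22 mm square at x = 81, y = 65 mm, 402 mm high, foot 100 x 70 x 12 mm under it. Hook arm at y = 0, 14 mm wide, z = 295 to 305 mm, from x = -19 to 70 mm, joined to the post by a crossbar. Keeper's bracket above z = 366 mm.
- stand_a_pocket (a point): Pocket of stand_a's hook where the bail's wire lies, at x = -3, z = 309 mm of the stand. In front of it the upturned tip, x = -19 to -10 mm, 331 mm high; over it the tip's lip, back to x = 4 mm, z = 323 to 331 mm. To come off, the wire's centre must go back to x of 8 mm or more (12 is good), up past z = 335 mm, then to -x over the tip.
- keeper_a (a joint): Sprung keeper of stand_a: 22 mm wide steel flap hinged at x = 7, z = 375 mm of the stand, hanging to z = 308 mm, front face at x = 5 mm, closing the hook's mouth. 0 = closed; grows (rad, to 0.8) as its lower end is pushed towards the post. Shuts by itself; soft spring: about 0.4 N at the wire to start, 2 N with the wire 12 mm back and over the lip.
- stand_b: Second fixed hook stand, the same as stand_a, which holds the fork gauge; the two stands may be on either side.
- fork_gauge: Fork gauge hanging on stand_b, to be left alone: same grip and bail as the gauge, origin at the grip's centre, but two prongs 50 mm wide overall instead of one blade.
- contact_block: Fixed grey contact block 80 (x) x 130 (y) x 65 (z) mm, origin at the centre of its underside, with a terminal strip 28 mm high along its +x side, out to x = 64 mm. Two gaps open upwards, each 30 mm long along y and 60 mm deep: narrow one 7.5 mm wide (x) centred at y = -30 mm, wide one 17 mm wide centred at y = +30 mm.
- narrow_gap (a point): Centre of the mouth of the narrow gap, at the block's top (z = 65 mm). When home the gauge's origin is 32 mm above it, and the blade's tip 55 mm below it, the blade's width along the block's y.
- bottle: Small amber bottle, 52 mm diameter, 105 mm high, loose on the table; origin at the centre of its underside.
- solder_spool: Solder spool standing, 60 mm diameter, 45 mm high, loose; origin at the centre of its underside.
- phone: Black phone lying flat, 75 x 150 x 9 mm, loose; origin at the centre of its underside.
- screwdriver: Screwdriver lying along its x, 190 mm long, up to about 30 mm high, loose.
- parts_box: Open green parts box 110 x 75 x 35 mm, loose; origin at the centre of its underside.
- tin: Flat round tin, 70 mm diameter, 22 mm high, loose; origin at the centre of its underside.
Mind the look-alikes: they are no part of the job. Leave any orange look-alike of the gauge alone.

How it is judged:
On the way, in this order (a step that is already met when the one before it is completed fails the run):
1. the keeper is pressed open by the bail, the bail still in the hook, the fingers not on the stand (value of joint keeper_a above 0.09 rad and x of gauge_bail in the frame of stand_a between 0.006 and 0.06 m and z of gauge_bail in the frame of stand_a above 0.3 m and contact force between the fingers and stand_a below 0.5 N), for 0.1 s.
2. the gauge is off the hook, drawn clear past its tip, and the keeper has shut (x of gauge_bail in the frame of stand_a below -0.03 m and z of gauge_bail in the frame of stand_a above 0.25 m and value of joint keeper_a below 0.04 rad), for 0.1 s.
At the end, for the whole second after the job is handed in: The gauge stands released and at rest with its blade in the narrow gap: tip within 8 mm of the gap's centre seen from above, grip within 3.5 mm of resting on the block, upright within 5 degrees; stand_a's keeper shut; fork gauge still hanging (horizontal distance between gauge_tip and narrow_gap below 0.008 m and z of gauge_tip in the frame of contact_block below 0.0135 m and angle between gauge's own z axis and vertical below 0.09 rad and angle between the y axis of gauge and the y axis of contact_block, either way round below 0.15 rad and linear speed of gauge below 0.02 m/s and value of joint keeper_a below 0.04 rad and contact force between the fingers and gauge below 0.1 N and z of fork_gauge in the frame of stand_b above 0.135 m); the robot touches nothing.
It fails at once if the fork gauge is displaced by more than 30 mm (distance of fork_gauge from where it was at the start of the episode above 0.03 m).
It fails at once if the bottle, spool, phone, screwdriver, parts box or tin is displaced by more than 30 mm (distance of any of bottle, solder_spool, phone, screwdriver, parts_box, tin from where it was at the start of the episode above 0.03 m).
It fails at once if the gauge is dropped on the table (height (world z) of gauge_tip below 0.003 m).
It also fails if it takes over 58 s, if anything falls off the work surface, if the arm or the gripper's body presses on something with over 40 N, if the wrist force passes 120 N, or if a joint passes its speed limit or range.

## Working session

There is one attempt and no reset: what is moved stays moved. The work goes in short steps, each a Python script; the robot and the scene stay as the last script left them, time stands still between calls to the robot, and variables do not carry over. Pictures are saved under pics/ and viewed, at most 10 in all, crops included, and the job is handed in when it is done.

```bash
ls; mkdir -p pics
cat > h.py <<'E'
import numpy as np, cv2
from rig import arm, kinematics, telemetry, eyes, boxes_of, silhouettes, place_of
def snap(cam,fn):
    im=eyes.capture(cam); cv2.imwrite('pics/'+fn,im[:,:,::-1]); return im
E
python3 - <<'E'
from h import *
np.set_printoptions(precision=4,suppress=True)
a=snap('scene','s1.png'); b=snap('top','t1.png')
for c in ('scene','top'):
    k=eyes.get_calibration(c); print(c,{x:(v if x!='extrinsics' else np.array(v)) for x,v in k.items()})
    for n in ['gauge','gauge_bail','gauge_tip','stand_a','stand_a_pocket','contact_block','narrow_gap','fork_gauge','bottle','solder_spool','phone','screwdriver','parts_box','tin']:
        print(c,n,[(np.round(d['location'],4).tolist(),round(float(d['confidence']),2)) for d in place_of(c,n)])
print(arm.grasp_offset, telemetry.observe()['clock'])
E
```

```text
pics
scene {'fx': 508.9052671697372, 'fy': 508.9052671697372, 'cx': 317.7972530965598, 'cy': 239.34974956542723, 'extrinsics': array([[ 0.3584,  0.9336, -0.0027, -0.1686],
       [-0.5167,  0.2008,  0.8323,  0.0843],
       [ 0.7775, -0.2969,  0.5543, -1.925 ],
       [ 0.    ,  0.    ,  0.    ,  1.    ]])}
scene gauge [([0.5708, 0.3453, 0.0853], 0.94), ([0.6052, 0.227, 0.147], 0.81)]
scene gauge_bail [([0.5671, 0.3468, 0.251], 0.9), ([0.5981, 0.2254, 0.3092], 0.59), ([0.3903, -0.0718, 0.0042], 0.21)]
scene gauge_tip [([0.6042, 0.2296, 0.0603], 0.96), ([0.5643, 0.3433, 0.003], 0.88), ([0.5981, 0.2276, 0.308], 0.73)]
scene stand_a [([0.4374, 0.1262, -0.0028], 0.62)]
scene stand_a_pocket [([0.5991, 0.225, 0.306], 0.85)]
scene contact_block [([0.6092, 0.0286, 0.0062], 0.79)]
scene narrow_gap [([0.6175, 0.0037, 0.0687], 0.72)]
scene fork_gauge [([0.6333, -0.27, 0.1467], 0.71), ([0.6009, 0.2312, 0.3091], 0.43), ([0.394, -0.0735, 0.0045], 0.39)]
scene bottle [([0.4808, -0.2936, -0.0009], 0.6)]
scene solder_spool [([0.443, 0.2031, -0.0016], 0.69)]
scene phone [([0.3899, -0.0735, 0.005], 0.8
[... 589 characters left out ...]
031, 0.2284, 0.3099], 0.86), ([0.5662, 0.3446, 0.2493], 0.76)]
top gauge_tip [([0.5997, 0.224, 0.0625], 0.88), ([0.57, 0.3444, 0.0012], 0.79)]
top stand_a []
top stand_a_pocket [([0.5983, 0.2294, 0.3106], 0.66), ([0.386, -0.072, -0.0041], 0.28)]
top contact_block [([0.6091, 0.0308, -0.0025], 0.58)]
top narrow_gap [([0.6158, 0.006, 0.0649], 0.84)]
top fork_gauge [([0.6365, -0.2696, 0.1477], 0.68)]
top bottle [([0.4768, -0.2907, 0.003], 0.77)]
top solder_spool [([0.4434, 0.2033, -0.0034], 0.9), ([0.6018, 0.2234, 0.062], 0.35)]
top phone []
top screwdriver [([0.4479, 0.4152, -0.0007], 0.71)]
top parts_box [([0.469, -0.4093, -0.0017], 0.92)]
top tin [([0.4375, 0.1288, 0.0021], 0.56)]
-0.0187 1.5
```

View pics/s1.png

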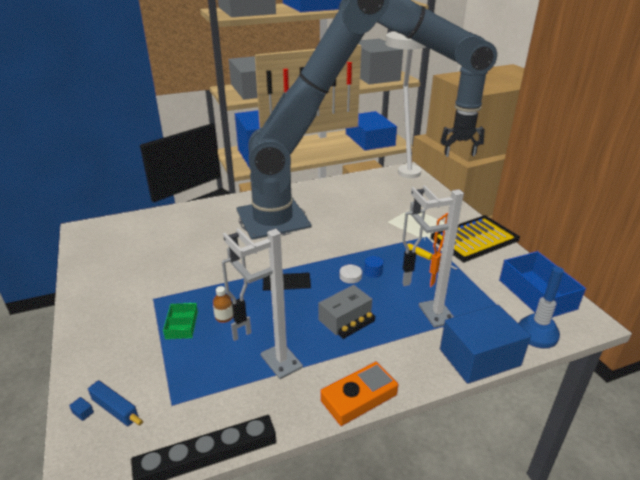

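View pics/t1.png

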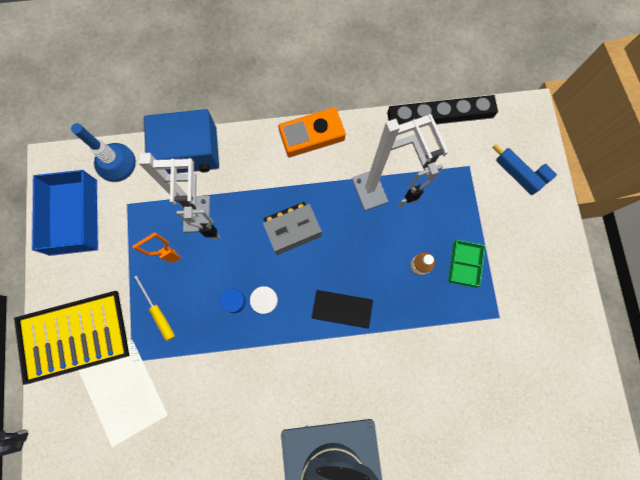

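The black gauge hangs on the left stand (scene ≈ (408,265), top ≈ (207,230)). The orange look-alike stands just left of it at top ≈ (160,247), and the fork gauge hangs on the right stand. The block is at top ≈ (292,228). Next I zoom in on the stand and block to get their yaw.

Run:
```python
import cv2,numpy as np
t=cv2.imread('pics/t1.png');s=cv2.imread('pics/s1.png')
R=lambda i:cv2.resize(i,None,fx=4,fy=4,interpolation=cv2.INTER_CUBIC)
o=np.zeros((600,800,3),np.uint8)
o[:400,:400]=R(t[145:245,130:230]); o[400:,:400]=R(t[203:253,240:340]); o[:,400:]=R(s[180:330,390:490])
cv2.imwrite('pics/c1.png',o)
```

```text
(no output)
```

View pics/c1.png

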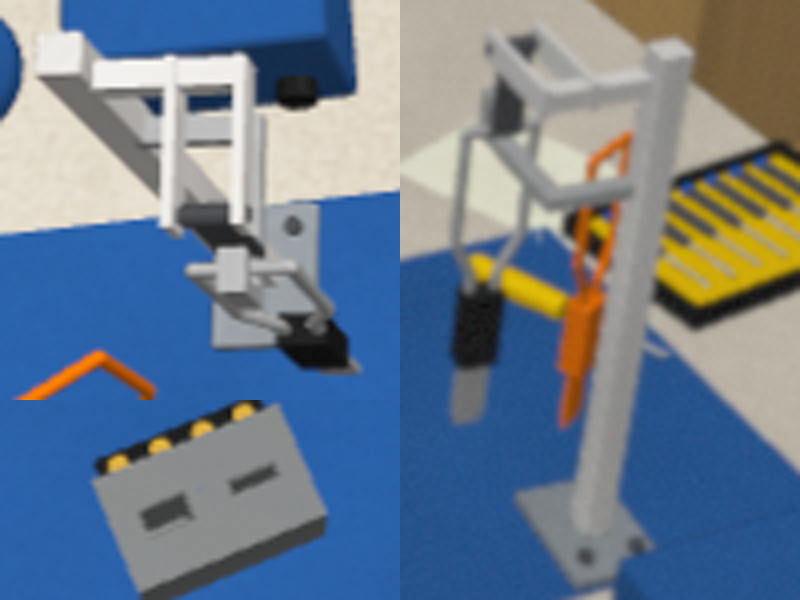

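The crop shows the stand's post on its +y (left) side, with foot corners at crop (316,203), (316,345) and (213,348). The block's top corners are at (92,478), (280,405), (327,515) and (140,590), and the narrow gap is centred at about (254,478). I'll turn these into positions.

```bash
cat >> h.py <<'E'
def ray(cam,px,z,k=None):
    k=k or eyes.get_calibration(cam); E=np.array(k['extrinsics'])
    d=E[:3,:3].T@np.array([(px[0]-k['cx'])/k['fx'],-(px[1]-k['cy'])/k['fy'],-1.]); c=-E[:3,:3].T@E[:3,3]
    return c+d*(z-c[2])/d[2]
E
python3 - <<'E'
from h import *
np.set_printoptions(precision=4,suppress=True)
T=lambda x,y:(x/4+130,y/4+145)
B=lambda x,y:(x/4+240,(y-400)/4+203)
S=lambda x,y:((x-400)/4+390,y/4+180)
f=[ray('top',T(*p),.012) for p in [(316,203),(316,345),(213,348)]]
print('foot',f,np.degrees(np.arctan2(*(f[0]-f[1])[1::-1])),np.degrees(np.arctan2(*(f[2]-f[1])[1::-1]))-90)
f=[ray('scene',S(*p),.012) for p in [(516,494),(613,480),(582,585)]]
print('footS',f)
print('posttop',ray('top',T(63,55),.402),ray('scene',S(670,50),.402))
a,b=ray('top',T(172,60),.38),ray('top',T(172,230),.38);print('arm',np.degrees(np.arctan2(*(a-b)[1::-1])))
a,b=ray('top',T(188,270),.309),ray('top',T(298,268),.309);print('bail',a,b,np.degrees(np.arctan2(*(a-b)[1::-1]))-90)
c=[ray('top',B(*p),.065) for p in [(92,478),(280,405),(327,515),(140,590)]]
print('block',c,np.mean(c,0))
for i,j,o in [(0,1,90),(3,2,90),(0,3,0),(1,2,0)]:
    v=c[i]-c[j]; print(np.degrees(np.arctan2(v[1],v[0]))-o)
print('narrow',ray('top',B(254,478),.065),'wide',ray('top',B(165,512),.065))
E
```

```text
foot [array([0.7341, 0.2489, 0.012 ]), array([0.6352, 0.2555, 0.012 ]), array([0.6411, 0.3239, 0.012 ])] -3.8029847903387197 -4.910220090737425
footS [array([0.6441, 0.2512, 0.012 ]), array([0.6563, 0.3261, 0.012 ]), array([0.7443, 0.2448, 0.012 ])]
posttop [0.6884 0.2846 0.402 ] [0.6978 0.2793 0.402 ]
arm -2.8484291077186836
bail [0.6055 0.2569 0.309 ] [0.6001 0.2012 0.309 ] -5.546126231117739
block [array([0.6286, 0.1055, 0.065 ]), array([ 0.663 , -0.0197,  0.065 ]), array([ 0.587 , -0.0413,  0.065 ]), array([0.5523, 0.082 , 0.065 ])] [0.6078 0.0316 0.065 ]
15.380769889033019
15.721752632865218
17.124893307616762
15.829695052689372
narrow [0.6166 0.0023 0.065 ] wide [0.6009 0.0612 0.065 ]
```

```bash
cat >> h.py <<'E'
OFF=-arm.grasp_offset
def rot(yaw,tilt,s=1):
    c,n=np.cos(yaw),np.sin(yaw); xs=np.array([c,n,0]); y=s*np.array([-n,c,0])
    z=np.sin(tilt)*xs-np.cos(tilt)*np.array([0,0,1]); return np.column_stack([np.cross(y,z),y,z])
def tcp(g,R,back=0.): return np.array(g)+R[:,2]*(OFF-back)
YA=np.radians(-4.5); YB=np.radians(16.)
E
python3 - <<'E'
from h import *
np.set_printoptions(precision=3,suppress=True)
print(np.array(telemetry.observe()['ee_rot']))
for s in (1,-1):
  for t in (40,45,50):
    R=rot(YA,np.radians(t),s);Q=rot(YB,np.radians(t),s);print(s,t)
    for n,g,b,r in [('via',(.40,.28,.38),0,R),('pre',(.60,.228,.147),.15,R),('g',(.60,.228,.147),0,R),('up',(.613,.228,.19),0,R),('out',(.53,.23,.19),0,R),('above',(.6166,.004,.2),0,Q),('home',(.6166,.004,.097),0,Q),('ret',(.6166,.004,.097),.12,Q)]:
        print(n,kinematics.solve_ik(tcp(g,r,b),r))
E
```

```text
[[-0.945  0.326 -0.   ]
 [ 0.326  0.945  0.   ]
 [ 0.    -0.    -1.   ]]
1 40
via [-1.436  0.021  0.284  2.123  0.848  0.931 -0.164]
pre [-1.248  0.275  0.509  2.264  1.208  0.407 -0.378]
g [-0.643  0.537 -0.046  2.212  1.866  0.503 -0.951]
up [-0.967  0.512  0.449  2.159  1.748  0.221 -0.828]
out [-1.158  0.457  0.522  2.319  1.868  0.279 -1.057]
above [ 0.757  0.565 -1.061  2.244  1.975  0.366 -0.068]
home [ 0.796  0.964 -1.292  2.328  2.135  0.818 -0.069]
ret [ 0.96   0.602 -1.282  2.412  2.068  0.483 -0.146]
1 45
via [-1.516  0.029  0.306  2.179  0.974  0.95  -0.322]
pre [-1.369  0.322  0.593  2.352  1.567  0.423 -0.807]
g [ 0.069  0.906 -1.295  2.244  1.835  1.439 -0.714]
up [-0.89   0.509  0.286  2.217  1.993  0.409 -1.097]
out [-1.175  0.485  0.49   2.376  2.095  0.411 -1.337]
above [ 0.874  0.702 -1.285  2.309  2.117  0.577 -0.145]
home [ 0.807  1.012 -1.293  2.389  2.316  0.894 -0.188]
ret None
1 50
via [-1.592  0.046  0.33   2.233  1.09   0.98  -0.475]
pre [-1.461  0.396  0.653  2.435  1.872  0.484 -1.197]
g [-0.945  0.635  0.299  2.33   2.323  0.61  -1.543]
up [-0.932  0.5
[... 623 characters left out ...]
 2.726]
pre [-1.565  0.401  0.9    2.357  1.639  0.263  2.274]
g [-0.725  0.567  0.022  2.271  2.064  0.592  1.944]
up [-0.858  0.504  0.239  2.216  1.967  0.431  2.075]
out [-1.006  0.447  0.24   2.371  1.946  0.522  1.958]
above [ 0.645  0.515 -0.85   2.315  2.647  0.36   2.407]
home [ 0.6    0.785 -0.854  2.395  2.716  0.68   2.446]
ret None
-1 50
via [-0.122  0.167 -1.297  2.199  1.169  1.197  2.578]
pre [-1.478  0.403  0.68   2.436  1.886  0.47   1.931]
g [-0.459  0.624 -0.416  2.312  2.025  0.941  1.997]
up [-0.739  0.52   0.023  2.267  2.042  0.653  1.98 ]
out [-0.737  0.474 -0.196  2.415  1.922  0.834  1.934]
above [ 0.78   0.631 -1.07   2.377  2.592  0.56   2.528]
home None
ret None
```

```bash
sed -i '/^YA=/a TL=np.radians(41)' h.py
python3 - <<'E'
from h import *
np.set_printoptions(precision=4,suppress=True)
R=rot(YA,TL)
arm.move_to(tcp((.40,.28,.38),R),R)
g=np.array([.601,.227,.147])
def look(fn):
    snap('wrist',fn)
    for n in ['gauge','gauge_bail','gauge_tip','stand_a_pocket']:
        print(n,[(np.round(d['location'],4).tolist(),round(float(d['confidence']),2)) for d in place_of('wrist',n)])
look('w1.png')
arm.move_to(tcp(g,R,.13),R)
look('w2.png')
o=telemetry.observe(); print(o['clock'],o['q'],o['contact_force'],o['finger_gap'])
E
```

```text
gauge [([0.6509, 0.3891, 0.0075], 0.72), ([0.6013, 0.2325, 0.1477], 0.59)]
gauge_bail [([0.6046, 0.2322, 0.3052], 0.78), ([0.7981, 0.4609, 0.0061], 0.68)]
gauge_tip [([0.6044, 0.229, 0.0621], 0.86), ([0.5772, 0.3496, 0.0103], 0.71)]
stand_a_pocket [([0.6037, 0.2272, 0.3079], 0.69)]
gauge [([0.6045, 0.2301, 0.1465], 0.92), ([0.6554, 0.3895, 0.0074], 0.87)]
gauge_bail [([0.7951, 0.4605, 0.0082], 0.86)]
gauge_tip [([0.6053, 0.2314, 0.0626], 0.86), ([0.5749, 0.3465, 0.0098], 0.65)]
stand_a_pocket [([0.6001, 0.2303, 0.1481], 0.35)]
4.325 [-1.2716  0.3353  0.5829  2.2833  1.3827  0.3337 -0.5545] [ 0.1192  0.9378 -0.3163] 0.9985443515813149
```

View pics/w2.png

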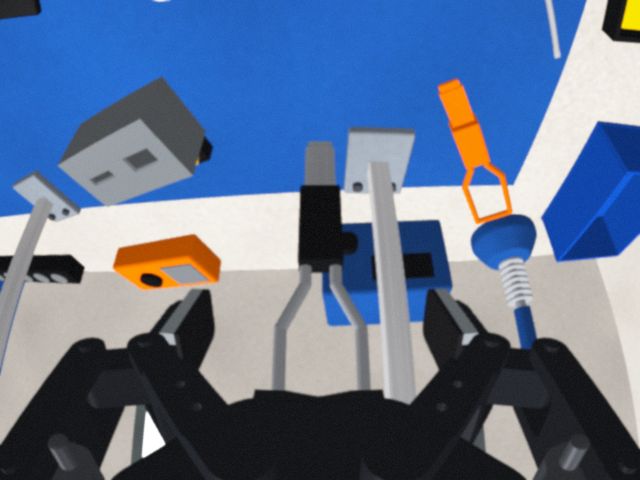

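The wrist picture shows the gauge's grip at about (321,228), centred between the pads at (195,330) and (447,330), with the hook out of the way. I'll grasp it.

Run:
```python
from h import *
np.set_printoptions(precision=4,suppress=True)
R=rot(YA,TL); xs=np.array([np.cos(YA),np.sin(YA),0]); Z=np.array([0,0,1.])
g=np.array([.602,.2285,.147])
arm.move_straight(tcp(g,R,.003)-.001*xs,speed=.12)
o=telemetry.observe(); print(o['contact_force'],o['tool_pos'])
arm.grip(0.0); arm.dwell(.2)
o=telemetry.observe(); print(o['clock'],o['contact_force'],o['torque'],o['finger_gap'],o['grasp_force'])
snap('scene','s2.png'); snap('wrist','w3.png'); im=cv2.imread('pics/s2.png')[170:320,360:510]
cv2.imwrite('pics/c2.png',np.hstack([cv2.resize(im,(450,450)),cv2.resize(cv2.imread('pics/w3.png')[:,120:520],(350,450))]))
```

```text
[ 0.3249 -0.112  -0.8136] [0.611  0.2281 0.1356]
6.2833 [-2.0862  1.3319  3.5333] [0.0616 0.1887 0.1416] 0.3447871016871204 61.50516986846924
```

View pics/c2.png

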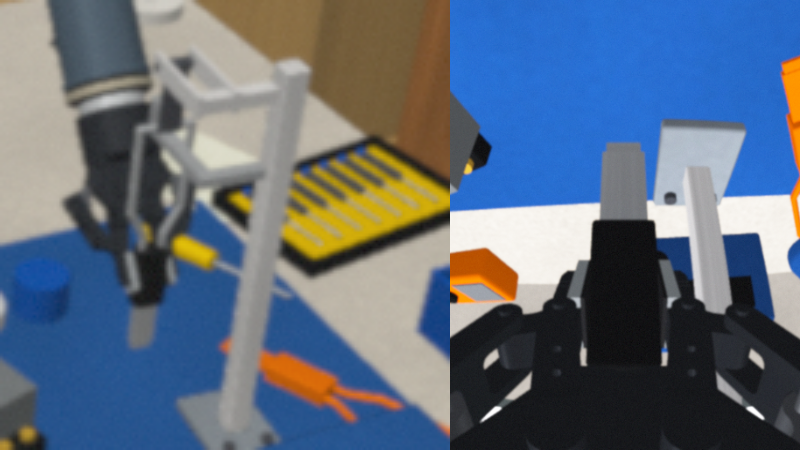

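The grip has the black block firmly: finger gap 0.345 is about 29 mm, and the bail is still in the hook. The orange look-alike, standing at first, now lies on the table near crop (300,370). It was already down when I took the first wrist view, right after my first transfer. It's clear of my path, so I'll leave it. Now unhooking.

Run:
```python
from h import *
np.set_printoptions(precision=4,suppress=True)
xs=np.array([np.cos(YA),np.sin(YA),0]); Z=np.array([0,0,1.])
p=np.array(telemetry.observe()['tool_pos']); np.save('p0.npy',p)
def st(dx,dz,v=.05):
    arm.move_straight(p+dx*xs+dz*Z,speed=v); o=telemetry.observe()
    print(dx,dz,o['contact_force'],(np.array(o['tool_pos'])-p)@xs,o['finger_gap'],o['clock'])
st(0,.003,.02)
st(.0155,.003,.03); arm.dwell(.4); print(telemetry.observe()['contact_force'])
snap('scene','s3.png'); im=cv2.imread('pics/s3.png')[200:270,380:480]
cv2.imwrite('pics/c3.png',cv2.resize(im,(800,560),interpolation=cv2.INTER_CUBIC))
print([(np.round(d['location'],4).tolist(),d['confidence']) for d in place_of('scene','gauge_bail')])
```

```text
0 0.003 [-0.41   -0.3574 -2.669 ] -0.00033847250250892795 0.3435971047266202 6.7
0.0155 0.003 [-1.1453 -0.4375 -2.5621] 0.015431671760288618 0.34256615563810816 7.3667
[-1.3237 -0.2812 -3.0772]
[([0.7978, 0.4619, 0.0073], 0.87), ([0.6158, 0.2306, 0.313], 0.56)]
```

View pics/c3.png

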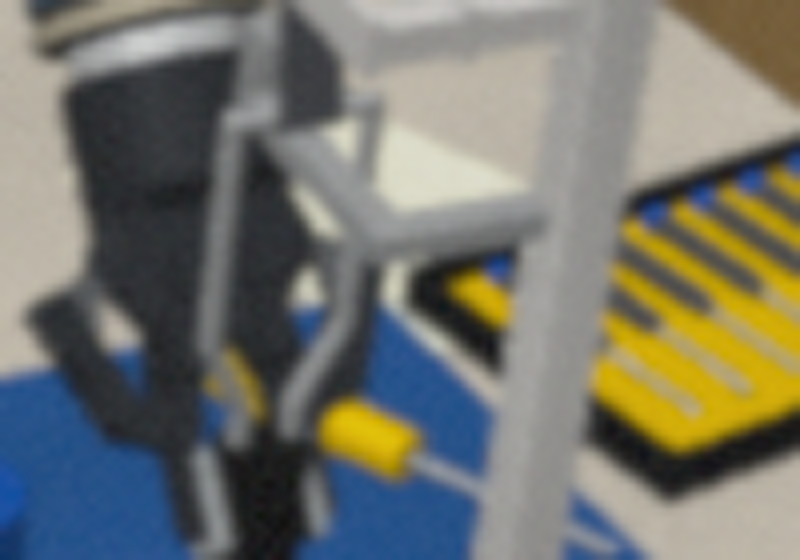

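The bail wire at crop (240,115)–(370,100) now sits back on the arm against the keeper, and the spring reaction of about 0.9 N fits that. Next I lift in small steps, checking the force.

Run:
```python
from h import *
np.set_printoptions(precision=4,suppress=True)
xs=np.array([np.cos(YA),np.sin(YA),0]); Z=np.array([0,0,1.]); p=np.load('p0.npy')
def st(dx,dz,v=.05):
    arm.move_straight(p+dx*xs+dz*Z,speed=v); o=telemetry.observe(); f=np.array(o['contact_force'])
    print(dx,dz,f,o['finger_gap'],o['clock'])
    if abs(f[2]+2.6)>5 or abs(f[0])>6: raise SystemExit('force')
for z in (.009,.014,.020,.026,.032,.037): st(.0155,z)
for x in (0,-.015,-.03,-.055): st(x,.037,.06)
arm.dwell(.3)
snap('scene','s4.png'); im=cv2.imread('pics/s4.png')[180:320,360:500]
cv2.imwrite('pics/c4.png',cv2.resize(im,(560,560),interpolation=cv2.INTER_CUBIC))
for n in ('gauge','gauge_bail','gauge_tip'):print(n,[(np.round(d['location'],4).tolist(),d['confidence']) for d in place_of('scene',n)])
print(telemetry.observe()['tool_pos'])
```

```text
0.0155 0.009 [-0.9176 -0.1865 -2.3175] 0.3420670204558331 8.1333
0.0155 0.014 [-1.1391 -0.6939 -3.0598] 0.3411359878645761 8.3833
0.0155 0.02 [-1.4767 -0.3414 -1.5508] 0.33952919929777203 8.65
0.0155 0.026 [-2.5303 -1.3328 -1.8965] 0.34101315109018854 8.9167
0.0155 0.032 [-2.6765 -0.0493 -2.1761] 0.34170472282691494 9.1833
0.0155 0.037 [-1.8596  0.2678 -2.3434] 0.33365124780370764 9.4333
0 0.037 [ 0.9692  0.5071 -1.1401] 0.3405598892468076 9.8417
-0.015 0.037 [-0.4404 -0.8654 -2.19  ] 0.3408442957731867 10.2417
-0.03 0.037 [ 0.4562 -0.149  -1.772 ] 0.3393227109586355 10.6417
-0.055 0.037 [ 0.6584 -0.5525 -2.7727] 0.339675807379958 11.2083
gauge [([0.5485, 0.2361, 0.1836], 0.78), ([0.6599, 0.3884, 0.0085], 0.56), ([0.4419, 0.2031, 0.0017], 0.25)]
gauge_bail [([0.5452, 0.2322, 0.3488], 0.97), ([0.4404, 0.2001, 0.0007], 0.51)]
gauge_tip [([0.5467, 0.2303, 0.0987], 0.94), ([0.5746, 0.3511, 0.0144], 0.84)]
[0.5567 0.2322 0.1724]
```

View pics/c4.png

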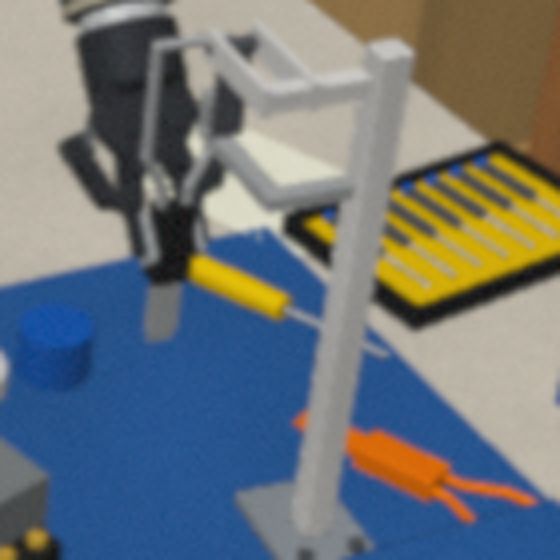

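The gauge is off: the bail is well to the robot side of the tip, and the keeper has swung shut. Next I carry it to a hover over the block and measure the tip against the gap.

```bash
cat >> h.py <<'E'
YB=np.radians(15.8); RB=rot(YB,TL)
def wray(k,px):
    E=np.array(k['extrinsics']); u=np.array([(px[0]-k['cx']),(px[1]-k['cy'])])/k['fx']; r=np.hypot(*u)
    s=np.sin(r)/r if r>1e-9 else 1.; d=np.array([u[0]*s,-u[1]*s,-np.cos(r)]); return -E[:3,:3].T@E[:3,3],E[:3,:3].T@d
def est(cam,n,near,rad=.06):
    L=[d for d in place_of(cam,n) if np.linalg.norm(np.array(d['location'])-near)<rad]
    return np.array(L[0]['location']) if L else np.full(3,np.nan)
E
python3 - <<'E'
from h import *
import pickle
np.set_printoptions(precision=4,suppress=True)
R=rot(YA,TL); p0=np.load('p0.npy'); g0=np.array([.602,.2285,.147])
off=R.T@(p0-g0)      # TCP relative to gauge origin, tool frame
np.save('off.npy',off)
o=telemetry.observe(); p=np.array(o['tool_pos'])
arm.move_straight(p+[-.045,0,.015],speed=.12)
arm.move_straight(np.array([.53,.03,.20])+RB@off,speed=.2,rot=RB)
T=[];G=[]
for k,pos in enumerate([(.59,.0,.178),(.6155,.0035,.172)]):
    arm.move_straight(np.array(pos)+RB@off,speed=.12); arm.dwell(.3)
    o=telemetry.observe(); tp=np.array(o['tool_pos']); Rn=np.array(o['ee_rot'])
    for c in ('scene','top','wrist'):
        for rep in range(2):
            kk=eyes.get_calibration(c); snap(c,f'h{k}_{c}{rep}.png')
            if c=='wrist' and rep==0: pickle.dump(kk,open(f'k{k}.pkl','wb'))
            for n,d in (('gauge_tip',.087),('gauge',0),('gauge_bail',-.162)):
                e=est(c,n,np.array(pos)-[0,0,d],.03); print(c,n,(e-(tp-Rn@off)+[0,0,d]))
            e=est(c,'narrow_gap',[.6166,.004,.065],.03);print(c,'gap',e); G.append(e)
print(np.nanmean(G,0),telemetry.observe()['clock'],tp,tp-Rn@off)
im=cv2.imread('pics/h1_wrist0.png'); print(im.shape)
a=cv2.resize(im[60:300,200:440],(600,600),interpolation=cv2.INTER_CUBIC); cv2.imwrite('pics/c5.png',a)
E
```

```text
Traceback (most recent call last):
rig.Unreachable: the arm cannot follow that straight line within its joint ranges
```

Run:
```python
from h import *
np.set_printoptions(precision=3,suppress=True)
off=np.load('off.npy');o=telemetry.observe(); print(o['tool_pos'],o['q'],o['clock'])
for pos,yaw in [((.50,.17,.21),0),((.52,.12,.21),5),((.54,.05,.2),12),((.6155,.0035,.172),15.8),((.6155,.0035,.1),15.8)]:
    R=rot(np.radians(yaw),TL); print(pos,kinematics.solve_ik(np.array(pos)+R@off,R))
```

```text
[0.512 0.233 0.188] [-1.209  0.404  0.477  2.365  1.761  0.36  -1.002] 12.25
(0.5, 0.17, 0.21) [-0.72   0.283  0.021  2.456  1.947  0.466 -0.986]
(0.52, 0.12, 0.21) None
(0.54, 0.05, 0.2) None
(0.6155, 0.0035, 0.172) [ 0.173  0.447 -0.197  2.311  3.504  0.318 -1.655]
(0.6155, 0.0035, 0.1) [ 0.294  0.626 -0.385  2.364  3.129  0.501 -1.225]
```

Run:
```python
from h import *
np.set_printoptions(precision=3,suppress=True)
off=np.load('off.npy')
for z in (.19,.22,.26):
  for x,y,yaw in [(.55,.2,-4.5),(.555,.15,0),(.57,.12,3),(.59,.08,8),(.60,.05,12),(.6155,.0035,15.8)]:
    R=rot(np.radians(yaw),TL); print(z,x,y,yaw,kinematics.solve_ik(np.array([x,y,z])+R@off,R))
```

```text
0.19 0.55 0.2 -4.5 [-1.018  0.435  0.426  2.335  2.012  0.323 -1.134]
0.19 0.555 0.15 0 [-0.795  0.392  0.323  2.4    2.436  0.343 -1.357]
0.19 0.57 0.12 3 [-0.607  0.382  0.234  2.4    2.674  0.342 -1.441]
0.19 0.59 0.08 8 [-0.302  0.379  0.058  2.376  2.973  0.329 -1.507]
0.19 0.6 0.05 12 [-0.073  0.385 -0.077  2.35   3.21   0.307 -1.568]
0.19 0.6155 0.0035 15.8 [ 0.209  0.412 -0.243  2.291  3.526  0.259 -1.682]
0.22 0.55 0.2 -4.5 [-1.115  0.388  0.55   2.302  1.77   0.262 -0.866]
0.22 0.555 0.15 0 [-0.864  0.329  0.403  2.365  2.234  0.263 -1.134]
0.22 0.57 0.12 3 [-0.666  0.317  0.303  2.364  2.54   0.247 -1.292]
0.22 0.59 0.08 8 [-0.319  0.313  0.079  2.34   2.919  0.228 -1.448]
0.22 0.6 0.05 12 [-0.047  0.322 -0.109  2.313  3.205  0.207 -1.566]
0.22 0.6155 0.0035 15.8 [ 0.245  0.355 -0.283  2.256  3.697  0.173 -1.863]
0.26 0.55 0.2 -4.5 [-1.252  0.333  0.718  2.252  1.292  0.232 -0.353]
0.26 0.555 0.15 0 [-1.032  0.264  0.601  2.313  1.772  0.174 -0.644]
0.26 0.57 0.12 3 [-0.626  0.228  0.235  2.307  1.915  0.194 -0.649]
0.26 0.59 0.08 8 [ 0.077  0.248 -0.414  2.273  1.938  0.211 -0.45 ]
0.26 0.6 0.05 12 [ 0.528  0.322 -0.843  2.243  1.807  0.237 -0.143]
0.26 0.6155 0.0035 15.8 [ 0.815  0.423 -1.065  2.189  1.571  0.232  0.294]
```

```bash
cat > hover.py <<'E'
from h import *
import pickle
np.set_printoptions(precision=4,suppress=True)
off=np.load('off.npy')
for x,y,yaw in [(.55,.2,-4.5),(.555,.15,0),(.57,.12,3),(.59,.08,8),(.60,.05,12)]:
    R=rot(np.radians(yaw),TL); arm.move_to(np.array([x,y,.19])+R@off,R)
G=[]
for k,pos in enumerate([(.60,.0,.19),(.6155,.0035,.172)]):
    arm.move_to(np.array(pos)+RB@off,RB); arm.dwell(.3)
    o=telemetry.observe(); tp=np.array(o['tool_pos']); Rn=np.array(o['ee_rot'])
    for c in ('scene','top','wrist'):
        for rep in range(2):
            kk=eyes.get_calibration(c); snap(c,f'h{k}_{c}{rep}.png')
            if c=='wrist' and rep==0: pickle.dump(kk,open(f'k{k}.pkl','wb'))
            for n,d in (('gauge_tip',.087),('gauge',0),('gauge_bail',-.162)):
                e=est(c,n,np.array(pos)-[0,0,d],.03); print(c,n,(e-(tp-Rn@off)+[0,0,d]))
            e=est(c,'narrow_gap',[.6166,.004,.065],.03);print(c,'gap',e); G.append(e)
print(np.nanmean(G,0),telemetry.observe()['clock'],tp,tp-Rn@off,o['contact_force'])
im=cv2.imread('pics/h1_wrist0.png')
cv2.imwrite('pics/c5.png',cv2.resize(im[60:300,200:440],(600,600),interpolation=cv2.INTER_CUBIC))
E
python3 hover.py
```

```text
scene gauge_tip [ 0.0036 -0.0007 -0.0025]
scene gauge [ 0.0031 -0.0018 -0.0029]
scene gauge_bail [ 0.0001 -0.0025  0.0003]
scene gap [0.6164 0.0036 0.065 ]
scene gauge_tip [ 0.0024 -0.003  -0.0013]
scene gauge [ 0.001  -0.0002 -0.0029]
scene gauge_bail [-0.0028 -0.0039  0.0003]
scene gap [0.6192 0.0057 0.0677]
top gauge_tip [-0.0009 -0.0081 -0.0013]
top gauge [ 0.0038  0.0004 -0.0014]
top gauge_bail [ 0.0011 -0.001   0.0005]
top gap [0.617 0.006 0.067]
top gauge_tip [-0.0016 -0.0041  0.0013]
top gauge [ 0.0034 -0.0008  0.0011]
top gauge_bail [ 0.0005 -0.0008 -0.0018]
top gap [0.6168 0.004  0.0668]
wrist gauge_tip [ 0.0049 -0.0037  0.0012]
wrist gauge [ 0.0019  0.0005 -0.0011]
wrist gauge_bail [nan nan nan]
wrist gap [0.6155 0.0026 0.0634]
wrist gauge_tip [ 0.0026 -0.0004  0.0017]
wrist gauge [nan nan nan]
wrist gauge_bail [nan nan nan]
wrist gap [0.6126 0.0018 0.0635]
scene gauge_tip [-0.0014  0.0004  0.0009]
scene gauge [ 0.0029  0.0011 -0.0029]
scene gauge_bail [-0.0009  0.0003 -0.0025]
scene gap [0.6159 0.0035 0.0652]
scene gauge_tip [0.0013 0.0003 0.0027]
scene gauge [nan nan nan]
scene gauge_bail [-0.0015 -0.0004 -0.0023]
scene gap [0.6159 0.0022 0.0664]
top gauge_tip [-0.0024 -0.0047 -0.0013]
top gauge [0.0045 0.0007 0.0018]
top gauge_bail [-0.0003  0.0005 -0.0029]
top gap [nan nan nan]
top gauge_tip [ 0.0011 -0.0029  0.0033]
top gauge [ 0.005   0.0029 -0.0022]
top gauge_bail [ 0.002  -0.0022  0.0005]
top gap [0.618  0.0066 0.0674]
wrist gauge_tip [ 0.001  -0.      0.0011]
wrist gauge [ 0.0016  0.0021 -0.0016]
wrist gauge_bail [nan nan nan]
wrist gap [0.6138 0.0042 0.0646]
wrist gauge_tip [nan nan nan]
wrist gauge [ 0.0023  0.0021 -0.0027]
wrist gauge_bail [nan nan nan]
wrist gap [0.6102 0.0028 0.0641]
[0.6156 0.0039 0.0656] 18.7167 [0.6244 0.0061 0.1608] [0.6153 0.0033 0.1724] [-0.5856  0.0378 -2.0887]
```

View pics/c5.png

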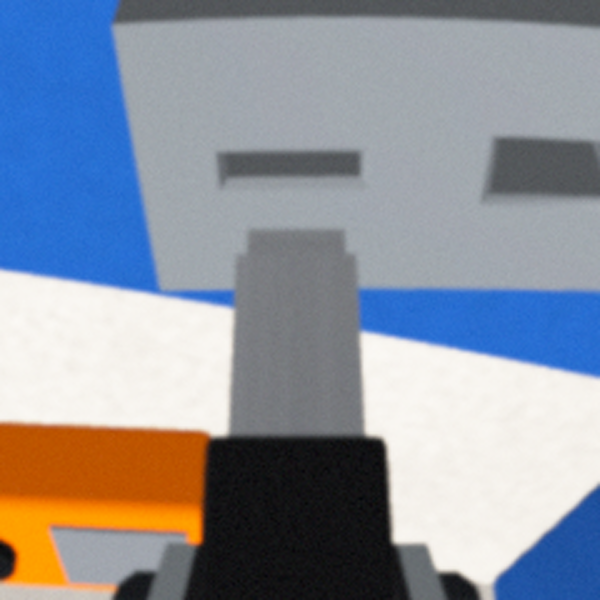

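The picture shows the narrow gap's mouth with corners at crop (218,152), (361,152), (366,187) and (222,187), and the blade's lower edge from (248,230) to (346,230). I'll compute both in the block's frame using the wrist camera model.

Run:
```python
from h import *
import pickle
np.set_printoptions(precision=4,suppress=True)
k=pickle.load(open('k1.pkl','rb')); print(k['fx'],k['cx'],k['cy'])
W=lambda x,y:(x/2.5+200-.3,y/2.5+60-.3)
def at(px,z):
    c,d=wray(k,W(*px)); return c+d*(z-c[2])/d[2]
c,_=wray(k,W(0,0)); print('cam',c)
m=[at(p,.065) for p in [(218,152),(361,152),(366,187),(222,187)]]; print(m,np.mean(m,0))
for i,j in ((1,0),(2,3)): v=m[i]-m[j]; print(np.linalg.norm(v),np.degrees(np.arctan2(v[1],v[0]))-90)
print('w',np.linalg.norm(m[0]-m[3]))
XB=np.array([np.cos(YB),np.sin(YB),0])
for z in (.082,.0854,.088):
    a,b=at((248,230),z),at((346,230),z); v=b-a; print(z,(a+b)/2+.0015*XB,np.linalg.norm(v),np.degrees(np.arctan2(v[1],v[0]))-90)
# blade root (grip underside front edge) corners at -x face of grip
for z in (.1374,.1404,.143):
    a,b=at((207,440),z),at((385,438),z); print('grip',z,(a+b)/2+.010*XB,np.linalg.norm(b-a))
# gap corners from the hover-0 wrist view too
cv2.imwrite('pics/c6.png',cv2.resize(cv2.imread('pics/h0_wrist0.png')[60:300,200:440],(600,600),interpolation=cv2.INTER_CUBIC))
```

```text
371.64829954431775 318.30558807004064 231.06239802329563
cam [ 0.4836 -0.0335  0.2224]
[array([ 0.6148, -0.0142,  0.065 ]), array([0.6064, 0.0158, 0.065 ]), array([0.6159, 0.0202, 0.065 ]), array([ 0.6248, -0.0111,  0.065 ])] [0.6155 0.0027 0.065 ]
0.031165521381781882 15.713816888430188
0.03254385085347131 15.790706081456904
w 0.010447308555377488
0.082 [0.6188 0.0049 0.082 ] 0.020699734105532507 15.834617296760754
0.0854 [0.6156 0.0039 0.0854] 0.020198334379722654 15.834617296760982
0.088 [0.6131 0.0032 0.088 ] 0.019814911059985688 15.834617296760968
grip 0.1374 [0.6222 0.0056 0.1374] 0.030503401096674248
grip 0.1404 [0.6177 0.0043 0.1404] 0.029426370105994925
grip 0.143 [0.6137 0.0032 0.143 ] 0.02849294324740615
```

```bash
cat > down.py <<'E'
from h import *
np.set_printoptions(precision=4,suppress=True)
XB=np.array([np.cos(YB),np.sin(YB),0]);YBv=np.array([-np.sin(YB),np.cos(YB),0])
def go(p,zs,lim=8):
    for z in zs:
        arm.move_straight([p[0],p[1],z],speed=.05,rot=RB); o=telemetry.observe(); f=np.array(o['contact_force'])
        print(round(z,4),f@XB,f@YBv,f[2],np.array(o['torque']),round(o['finger_gap'],3),o['clock'])
        if f[2]>lim: print('stop'); return False
    return True
E
python3 - <<'E'
from down import *
p=np.array(telemetry.observe()['tool_pos'])+[-.0005,-.0007,0]
np.save('ph.npy',p)
go(p,p[2]-np.array([0,.014,.018,.022,.026,.030,.035,.040]))
snap('wrist','w7.png');cv2.imwrite('pics/c7.png',cv2.resize(cv2.imread('pics/w7.png')[60:300,200:440],(600,600),interpolation=cv2.INTER_CUBIC))
E
```

```text
0.1604 0.5443315524936622 -0.6733275629357102 -1.967022317124401 [-0.2866  0.9857 -0.0327] 0.343 18.9667
0.1464 0.23752731730066726 -0.23373395525505708 -2.9212296654013183 [-0.2152  0.9677 -0.0146] 0.344 19.4
0.1424 -0.6655396864838203 -0.18255718384444444 -3.6579362434528315 [-0.3035  0.91   -0.0337] 0.344 19.65
0.1384 -0.7232861303846574 -0.025421330778004042 -2.2277101339168075 [-0.2798  0.9788 -0.0458] 0.342 19.9
0.1344 -0.3584549061061409 -0.36392737180187573 -2.198711581536955 [-0.3233  0.9989  0.007 ] 0.342 20.15
0.1304 0.004749789885044223 -0.46127251670903235 -2.2063709667445695 [-0.2922  0.9217  0.0242] 0.343 20.4
0.1254 0.1298569999432874 0.04850175762004273 -2.8904028389399317 [-0.2361  0.9327 -0.0023] 0.344 20.65
0.1204 0.4262794947389401 0.33788537073826436 -3.187952369977424 [-0.2558  0.9811  0.0654] 0.345 20.9
```

View pics/c7.png

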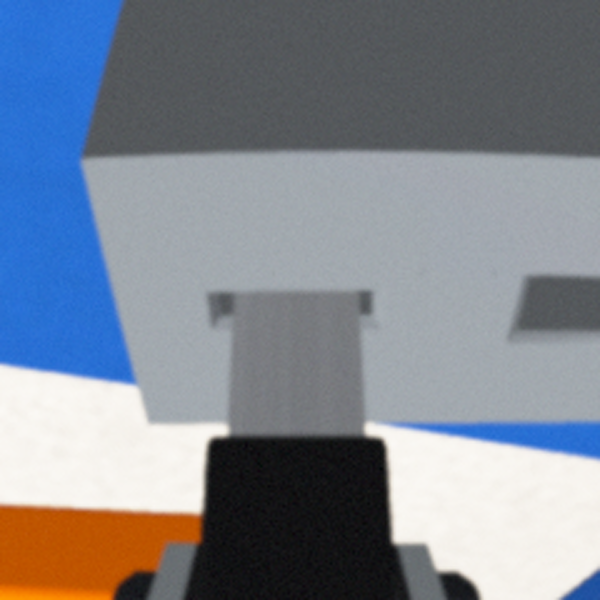

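The blade is in the narrow gap (gap from 210 to 373, blade from 232 to 362) with no contact force. I'll keep going down until the grip touches the block.

Run:
```python
from down import *
p=np.load('ph.npy')
go(p,p[2]-np.array([.046,.052,.058,.064,.068,.070,.072,.073,.074,.075,.076,.077,.078,.079,.080]),lim=3)
snap('wrist','w8.png');cv2.imwrite('pics/c8.png',cv2.resize(cv2.imread('pics/w8.png')[60:300,200:440],(400,400),interpolation=cv2.INTER_CUBIC))
print(telemetry.observe()['tool_pos'])
for c in('scene','top'):
    eyes.capture(c)
    for n in('gauge','gauge_bail'):print(est(c,n,[.616,.003,.15],.2))
```

```text
0.1144 -0.3959741870825458 0.11052830274048468 -2.155040343348243 [-0.2537  0.9746  0.0606] 0.343 21.2167
0.1084 -0.017059449239684152 0.26868158249633173 -2.7185953646763497 [-0.275   0.9621  0.0076] 0.341 21.4833
0.1024 0.07596953227784561 0.005028248270813752 -2.498491468798489 [-0.2522  1.0083  0.0195] 0.341 21.75
0.0964 -0.5486660265492644 0.6844185519602748 -2.591443835069697 [-0.2612  0.9499 -0.0149] 0.343 22.0167
0.0924 0.45432330820962324 -0.4143771240580899 -3.004095993243416 [-0.2604  0.9664 -0.0295] 0.344 22.2667
0.0904 -0.49198043921914136 0.28593323859539255 -1.8902660653749144 [-0.269   0.9703 -0.0055] 0.342 22.5167
0.0884 -0.48583230988796405 -0.03342876240321899 -2.381058158063216 [-0.2781  0.9587  0.0285] 0.343 22.7667
0.0874 -0.18552798174811297 0.5480587161244067 -2.3388307369453534 [-0.2855  0.9631  0.0248] 0.341 23.0167
0.0864 0.2706969762051695 -0.37867194835848345 -3.3550197460881583 [-0.3041  0.9569  0.0313] 0.343 23.2667
0.0854 -0.5255342850003618 -0.6171693366736457 0.05861393966419123 [-0.1478  0.7871 -0.0119] 0.341 23.5167
0.0844 -7.416182839968416 0.8192649687594069 13.133958422862126 [0.1079 0.4007 0.0767] 0.338 23.7667
stop
[0.6242 0.0056 0.0855]
[0.6165 0.0038 0.097 ]
[0.6169 0.0014 0.2606]
[0.6167 0.0026 0.0978]
[0.616  0.0057 0.2581]
```

Contact came at the expected depth, so the blade is home. I'll relax, release and back out along the tool axis.

Run:
```python
from down import *
p=np.load('ph.npy')
arm.move_straight([p[0],p[1],p[2]-.0752],speed=.03); arm.grip(1.0); arm.dwell(.2)
t=np.array(telemetry.observe()['tool_pos']); R=np.array(telemetry.observe()['ee_rot'])
for b in (.12,.10,.08):
    try: arm.move_straight(t-R[:,2]*b,speed=.1); print('back',b); break
    except arm.Unreachable as e: print(b,e)
arm.dwell(.5); o=telemetry.observe(); print(o['tool_pos'],o['contact_force'],o['finger_gap'],o['clock'])
for c in('scene','top','wrist'):
    snap(c,f'f_{c}.png')
    for n,l in(('gauge',[.616,.003,.097]),('gauge_bail',[.616,.003,.259]),('fork_gauge',[.634,-.27,.147])):print(c,n,est(c,n,l,.05))
a=cv2.imread('pics/f_scene.png')[180:360,210:470];b=cv2.imread('pics/f_wrist.png')
cv2.imwrite('pics/c9.png',np.hstack([cv2.resize(a,(433,300)),cv2.resize(b,(367,300))]))
```

```text
back 0.12
[ 0.5483 -0.0158  0.1757] [ 0.5764  0.3069 -0.0383] 0.9992870453563871 27.0083
scene gauge [0.6151 0.0041 0.0976]
scene gauge_bail [0.6107 0.0004 0.2607]
scene fork_gauge [ 0.6353 -0.274   0.1467]
top gauge [0.6166 0.0021 0.0964]
top gauge_bail [0.6154 0.0018 0.2592]
top fork_gauge [ 0.6371 -0.2705  0.1445]
wrist gauge [0.6175 0.0031 0.0961]
wrist gauge_bail [nan nan nan]
wrist fork_gauge [nan nan nan]
```

View pics/c9.png

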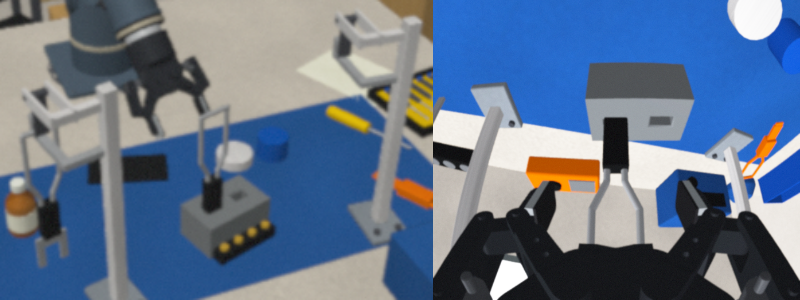

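The gauge stands upright in the narrow gap and the arm is clear. The keeper is shut and the fork gauge still hangs.

```bash
python3 -c "
from h import *
print(arm.sign_off())"
```

```text
the job is handed in; nothing more can be done
None
```

The gauge is off its hook and released upright in the narrow gap, blade home by contact and camera, fork gauge still hanging, and the job is handed in; but the orange look-alike, upright at the start, was lying on the table after my first arm move (cause not established, possibly that move), and I left it there.

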